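# Gauge a bearing ball and present it in the dish

### The job

At the goods-in bench, find the bearing ball that passes the ring gauge by letting it fall through the gauge into the black dish standing under it; the ball that is too big belongs in a cup of the rack. Then take the dish by its upright tab, draw it out from under the gauge, lift it to about 15 cm above the bench without turning it, and up there turn it a quarter turn (either way), keeping it level and the ball in its middle all the while. Finish still holding the dish up, level and still, and do not disturb the bin, the carton or the tape core.

Things in the scene. Friction and masses are not known exactly. Their poses are not given: they have to be found in the camera images.
- stand: Ring gauge on a steel stand screwed to the bench. Origin: on the bench below the gauge's axis, z up. Post 22 x 30 mm, 70 mm high, 96 mm from the axis on the stand's +x side, foot plate 44 x 80 x 8 mm; an arm 20 mm wide (47 to 59 mm above the bench) joins post and gauge; its -x, +y, -y sides are open. Gauge: upright tube, outside 33 mm, bore 25 mm, lower end 46 mm above the bench, funnel on top.
- gauge_mouth (a point): Centre of the funnel's rim, 76 mm above the bench; rim 56 mm outer, about 46 mm inner diameter. A ball let go above it, with the fingertips a few mm over the rim, runs into the bore.
- gauge_bore (a point): Point on the axis of the gauge, 4 mm above the tube's lower end (50 mm above the bench).
- dish: Loose black dish, about 220 g, on the bench under the gauge. Origin: centre of its underside, z up. Round, 112 mm across, rim 24 mm high; cone floor (17 degrees, 8 mm high in the middle) centres the ball, whose top is then at 30 mm. Tab on its -x side. Starts with axes like the stand's (3 degrees), centred below the gauge (5 mm). Raise it 5 mm, draw it 90 mm or more out, then lift.
- dish_tab (a point): Grip point on the dish's upright tab, 50 mm above the dish's underside, 82 mm from its centre on its -x side. The tab is 12 mm thick (along the dish's x), 30 mm wide (y), and rises from the bench to 70 mm; a neck 24 mm wide, top at 23 mm, joins it to the rim. Gripped firmly (50 N) across the 12 mm the dish stays level.
- rack: Wooden base 60 x 130 x 8 mm, fixed to the bench, with two upright aluminium cups (18 mm diameter, top 28 mm above the bench), 40 mm from its centre on its +y and -y sides. Origin: centre of its underside. A bearing ball sits on each cup; which is where varies.
- cup_left (a point): Centre of the top of the rack's +y cup, 28 mm above the bench.
- cup_right (a point): Centre of the top of the rack's -y cup, 28 mm above the bench.
- ball_22_center (a point): Centre of the loose bearing ball of 22 mm diameter, 44 g, plain steel: the one that passes the gauge. In its cup the centre is about 37 mm above the bench.
- ball_30_center (a point): Centre of the loose bearing ball of 30 mm diameter, 110 g, plain steel: too big for the gauge. In its cup the centre is about 41 mm above the bench.
- bin: Bystander: open plastic bin 150 x 100 x 75 mm. Origin: centre of its underside.
- carton: Bystander: closed cardboard carton 80 x 100 x 70 mm. Origin: centre of its underside.
- tape: Bystander: cardboard tape core, 100 mm outer diameter, 48 mm high, standing on its end. Origin: centre of its underside.
There are look-alikes about, which are no part of the job. What is shaped like the dish but purple, red or turquoise is not meant.

How it is judged:
By the outcome, as a careful person would: the job done as asked, in the order asked, and still so for the second after the job is handed in, while the arm keeps its last pose, push and grip.
It also fails if it takes over 53 s, if anything falls off the work surface, if the arm or the gripper's body presses on something with over 40 N, if the wrist force passes 120 N, or if a joint passes its speed limit or range.

### The arm

A 6-joint arm with a two-finger parallel gripper is mounted at the origin on the work surface. World frame = base frame: x ahead of the robot, y to its left, z up, the work surface at z = 0. Lengths are in m, angles in rad, forces in N, time in s.
With the tool pointing down it reaches from about 0.35 to 0.85 m from the base axis. Payload 8.1 kg.
Tool frame: the origin (TCP) lies at the centre of the arm's flange, where the gripper is bolted on; the fingertips stand 186 mm ahead of it and the grasp point (between the pads) lies 167 mm ahead of it; z points along the fingers, y is the direction in which the jaws open and shut (so a half turn about z gives the same grasp; the last joint's range is limited). The gripper opens to 93 mm and grips with 3 to 60 N. Pads are 15 mm wide; open, the fingers measure 128 mm over their backs; the gripper's body (75 mm by 188 mm) begins 65 mm behind the grasp point.
Start: joints at [1.059, 0.13, 1.488, -0, 1.523, -0.085], TCP at [0.248, 0.546, 0.405] pointing down, gripper open.
Joint ranges: [-2.96, 2.96], [-0.89, 2.26], [0.02, 2.5], [-1.34, 4.48], [0, 2.73], [-2.66, 2.66]. Speed limits (rad/s): [2.39, 2.39, 2.79, 3.14, 3.14, 3.14].

### API

Orientations are given as a rotation vector (axis times angle).
In Python, from plant import robot, viewer, order gives the robot as it stands.
- The arm moves only by the tool apply_moves, never from a script. Its argument "deltas" is a list of rows, each a list of 3 entries, a list of its own where there are three numbers: the finger opening in mm, from 0 to 93, then the shift along the tool's x, y, z in mm, then the turn about the tool's z in rad. In form: [[grip, [dx, dy, dz], yaw], ...]. A call has 1 to 5 rows; each row shifts and turns the commanded pose from where the row before left it, along the tool's axes as they then stand; what a row does not reach is not made up. A row lasts 1/8 s, in which the tool goes at most 62.5 mm and 10.7 degrees, less where a joint would pass 70% of its speed; a pose out of reach is approached as far as the arm can. A call is refused whole if a number of a shift passes 62.5 or a number of a turn 0.188, either way. A call with a gripper value outside its range is refused whole. The fingers move at their own pace and stop on an object; "grip_force" is the grip in N (left out, the last holds). Time passes only in rows, so rows that do not move let the fingers close. It gives the time, the measured TCP pose, the force and the opening at its end, in the units of the state.
- robot.read_state(): the state, without advancing time (a new reading comes with each control period).
- viewer.read_camera(name): name is "side" or "top" or "wrist"; returns the picture (384x512x3 uint8, blue, green, red); there is no depth.
- viewer.get_calibration(name): a dict with "fx", "fy", "cx", "cy" (pixels), "R" (3x3) and "t" (3): a world point X has camera coordinates R X + t. Camera axes: x right, y down, z forward; pixel columns grow to the right and rows downward; lengths in m; the calibration is good to about 2 mm. A picture is of the moment at which its call begins: read the wrist's pose just before it. get_calibration takes no time and is no camera call; for the wrist camera it gives the pose at the moment of the call.
- order.close_job(): hands the job in, once; it reports no verdict.
The state is a dict: "t": time; "q": joint angles; "dq": joint speeds; "joint_torque": joint torques, N m; "tool_pos": TCP position; "orientation": TCP orientation; "force": force on the tool from outside, world axes, zero at the start; "wrist_torque": the same for the moment, N m; "opening": finger opening in m.
Only numpy, scipy, OpenCV 4.12 (cv2) and the standard library are available. Lean on these libraries where they do the work, as an engineer would, in place of code of your own. Each camera call takes 0.05 s, during which the arm holds its last target. There are 200 camera calls.

## Working session

There is one attempt and no reset: what is moved stays moved. The work goes in short steps, Python scripts to look and compute and a tool call to move; the robot and the scene stay as the last step left them, time stands still between calls to the robot, and variables do not carry over. Pictures are saved under pics/ and viewed, about 8 in all and at most 12, crops included, and the job is handed in when it is done.

Besides the shell and the picture viewer there is one more tool, called after "Emit:" by a JSON object that holds its "api" and its "payload", one argument or row to a line. apply_moves: Moves the arm, as the interface text tells. Its arguments: {"type":"object","properties":{"deltas":{"type":"array"},"grip_force":{"type":"number"}},"required":["deltas"]}

```bash
ls; mkdir -p pics; cat > h.py <<'E'
import numpy as np, cv2
from plant import robot, viewer, order
def ray(c,u,v,z):
    R=np.array(c["R"]);t=np.array(c["t"]);o=-R.T@t
    d=R.T@np.array([(u-c["cx"])/c["fx"],(v-c["cy"])/c["fy"],1]);return o+d*(z-o[2])/d[2]
def proj(c,X):
    p=np.array(c["R"])@np.array(X)+np.array(c["t"]);return np.array([c["fx"]*p[0]/p[2]+c["cx"],c["fy"]*p[1]/p[2]+c["cy"]])
E
python3 - <<'E'
from h import *
s=robot.read_state();print(s)
for n in ["side","top"]:
    c=viewer.get_calibration(n);print(n,c, -np.array(c["R"]).T@np.array(c["t"]))
    im=viewer.read_camera(n);cv2.imwrite(f"pics/{n}.png",im);cv2.imwrite(f"pics/{n}0.png",cv2.resize(im,(800,600),interpolation=cv2.INTER_CUBIC))
E
```

```text
pics
{'t': 0.0, 'q': array([ 1.05860158e+00,  1.31143282e-01,  1.48929130e+00,  2.44899989e-05,
        1.52300381e+00, -8.53899761e-02]), 'dq': array([-0.00092653, -0.00098169, -0.0006898 , -0.00064767,  0.00071329,
        0.00159855]), 'joint_torque': array([ 2.80134926e-03, -5.59830165e+01, -4.91763282e+01,  7.69292051e-02,
        3.54318973e-02, -2.23651632e-04]), 'tool_pos': array([0.24823284, 0.54598382, 0.40369122]), 'orientation': array([-6.65227915e-01, -3.06977332e+00,  2.75902252e-03]), 'force': array([ 0.2409103 , -0.55091134,  0.203148  ]), 'wrist_torque': array([ 0.02937253,  0.01160037, -0.03830619]), 'opening': 0.09333852150865735}
side {'fx': 386.53878917210466, 'fy': 386.53878917210466, 'cx': 256.8287532436683, 'cy': 188.59594844582196, 'R': array([[ 9.09905990e-01, -4.14814031e-01, -6.39960246e-04],
       [-2.81482026e-01, -6.16303889e-01, -7.35484456e-01],
       [ 3.04694862e-01,  6.69401849e-01, -6.77541294e-01]]), 't': array([-0.51690959,  0.26172851,  0.8976153 ])} [ 0.27051223 -0.65398239  0.80033788]
top {'fx': 378.9748497843643, 'fy': 378.9748497843643, 'cx': 257.74783802001326, 'cy': 192.25468254538592, 'R': array([[-0.01593316, -0.99986803, -0.00317246],
       [-0.99644303,  0.01614101, -0.08270892],
       [ 0.08274921,  0.00184336, -0.9965687 ]]), 't': array([0.0958621 , 0.61514704, 1.09720162])} [0.5236938  0.08389781 1.14461905]
```

View pics/top0.png

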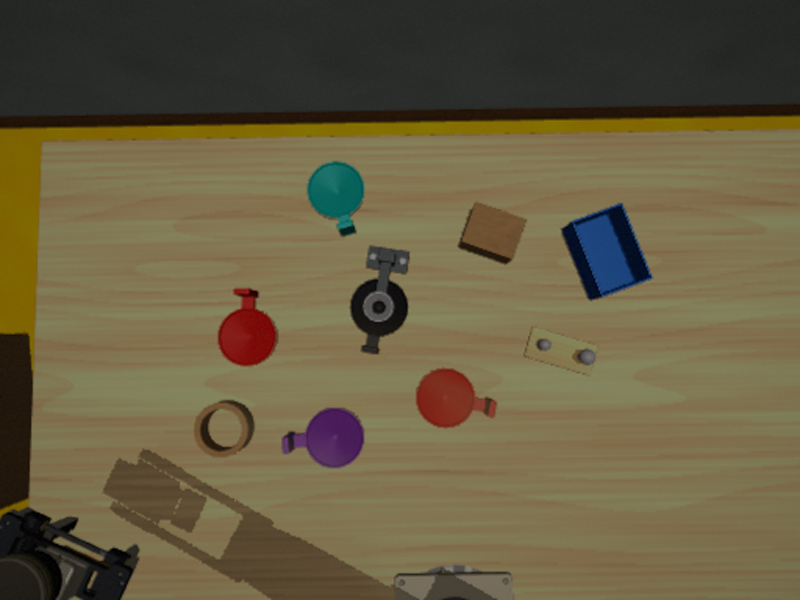

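View pics/side0.png

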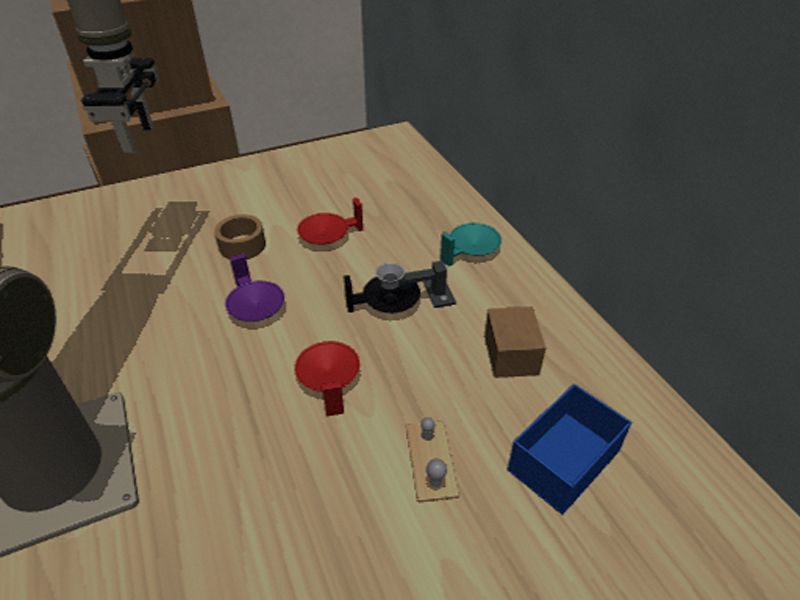

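The top view shows the 22 mm ball at about (544,344) and the 30 mm ball at (586,356), in the 800x600 picture. The funnel is at (378,307), the black tab at (371,348), the post at (388,260), with coloured look-alike dishes around. The side view agrees: small ball (428,425), large ball (437,470), funnel (390,275), tab (349,293). The large ball is already in a cup, so only the small one moves.

```bash
python3 - <<'E'
from h import *
im={n:cv2.imread(f"pics/{n}.png") for n in["top","side"]}
c={n:viewer.get_calibration(n) for n in im}
def blobs(n,box,f):
    x0,y0,x1,y1=box;h=cv2.cvtColor(im[n][y0:y1,x0:x1],cv2.COLOR_BGR2HSV)
    m=f(h).astype(np.uint8);k,l,st,ce=cv2.connectedComponentsWithStats(m)
    return [(ce[i]+[x0,y0],st[i,2:5].tolist()) for i in range(1,k) if st[i,4]>15]
g=lambda h:(h[...,1]<60)
for n,b in [("top",(330,205,390,245)),("side",(255,260,300,325))]:
    for ce,s in blobs(n,b,g): print(n,"ball",ce,s,ray(c[n],*ce,.037).round(4),ray(c[n],*ce,.041).round(4))
for n,b in [("top",(225,180,260,212)),("side",(238,165,262,188))]:
    for ce,s in blobs(n,b,lambda h:(h[...,1]<60)&(h[...,2]>75)): print(n,"funnel",ce,s,ray(c[n],*ce,.076).round(4))
for n,b in [("top",(215,150,270,232)),("side",(215,160,295,205))]:
    for ce,s in blobs(n,b,lambda h:(h[...,2]<60)): print(n,"dark",ce,s)
a=[cv2.resize(im["top"][150:235,215:275],(480,600)[::1],interpolation=cv2.INTER_NEAREST)]
s=cv2.resize(im["side"][160:210,215:295],(320,200),interpolation=cv2.INTER_CUBIC)
r=cv2.resize(im["side"][255:325,250:300],(286,400),interpolation=cv2.INTER_CUBIC)
o=np.zeros((600,800,3),np.uint8);o[:,:424]=cv2.resize(im["top"][150:235,215:275],(424,600),interpolation=cv2.INTER_CUBIC);o[:200,430:750]=s;o[200:,430:716]=r
cv2.imwrite("pics/crop1.png",cv2.convertScaleAbs(o,alpha=1.6))
E
```

```text
top ball [348.04545455 220.06818182] [9, 7, 44] [ 0.5301 -0.1757  0.037 ] [ 0.5301 -0.1748  0.041 ]
top ball [375.4 228. ] [11, 10, 80] [ 0.5059 -0.2544  0.037 ] [ 0.5059 -0.2532  0.041 ]
side ball [273.32 273.7 ] [8, 15, 100] [ 0.5265 -0.1848  0.037 ] [ 0.5252 -0.1872  0.041 ]
side ball [278.89772727 301.64772727] [13, 18, 176] [ 0.5051 -0.256   0.037 ] [ 0.5039 -0.258   0.041 ]
top funnel [241.55605381 195.5470852 ] [20, 20, 223] [0.6038 0.1318 0.076 ]
side funnel [249.10596026 172.8807947 ] [20, 12, 151] [0.6038 0.132  0.076 ]
top dark [248.47692308 166.55384615] [14, 14, 65]
top dark [241.83544304 199.79493671] [36, 50, 790]
top dark [241.95238095 196.22222222] [9, 9, 63]
side dark [258.29374505 184.92082344] [72, 41, 1263]
side dark [249.33333333 177.22222222] [8, 4, 18]
```

View pics/crop1.png

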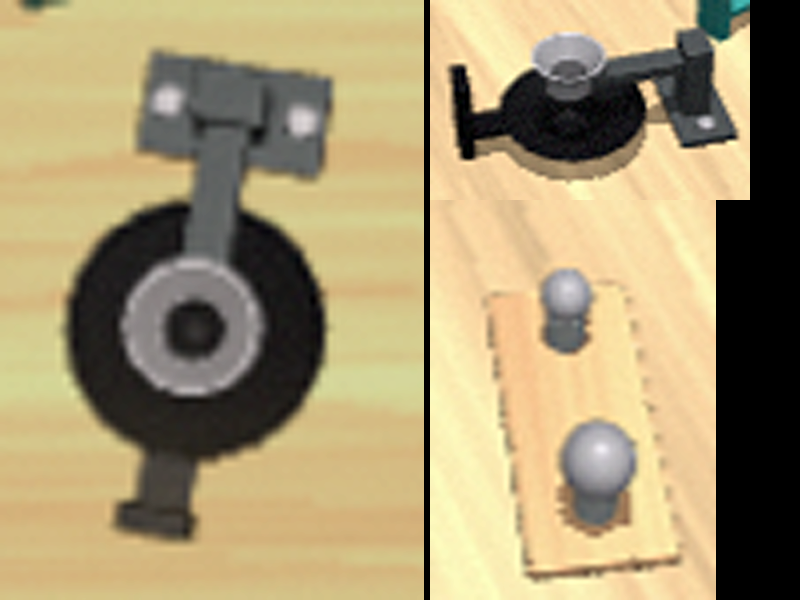

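```bash
cat >> h.py <<'E'
def plan(target,heading,n,start=None):
    """rows (shift in tool axes mm, yaw) for n steps; tool pointing down, heading = world angle of tool y"""
    s=robot.read_state();p=np.array(s["tool_pos"]);R=cv2.Rodrigues(np.array(s["orientation"]))[0]
    h=np.arctan2(R[1,1],R[0,1]);dw=(np.array(target)-p)
    dh=(heading-h+np.pi/2)%np.pi-np.pi/2
    print("from",p.round(4),"head",round(h,4),"tilt",R[:,2].round(4),"q6",round(s["q"][5],3),"F",s["force"].round(1),"open",s["opening"],"t",s["t"])
    print("total world mm",(dw*1000).round(1),"yaw",round(-dh,4), "in tool axes now",(R.T@dw*1000).round(1))
    for i in range(n):
        a=h+dh*i/n;y=np.array([np.cos(a),np.sin(a),0]);x=np.array([-np.cos(a+np.pi/2),-np.sin(a+np.pi/2),0])
        d=dw/n*1000;print([round(float(d@x),1),round(float(d@y),1),round(float(-d[2]),1)],round(-dh/n,4))
E
python3 - <<'E'
from h import *
t=viewer.get_calibration("top");sd=viewer.get_calibration("side")
T=lambda x,y:(215+x/7.067-.4,150+y/7.059-.4)
b1,b2=[ray(t,*T(*p),.008) for p in [(168,100),(302,122)]]
f=np.array([.6038,.1319]);m=(b1+b2)[:2]/2
print("bolts",b1,b2,"perp head",np.arctan2(*(b1-b2)[[1,0]])-np.pi/2,"post dir",np.arctan2(*(m-f)[::-1]),np.linalg.norm(m-f))
dc=ray(t,*T(196,331),.024);tb=ray(t,*T(156,515),.07)
print("dish c",dc,"tab",tb,"head",np.arctan2(*(dc-tb)[[1,0]]),np.linalg.norm((dc-tb)[:2]))
# small ball by two rays
u=[((348.05,220.07),t),((273.9,271.2),sd)]
A=[];B=[]
for p,c in u:
    o=ray(c,*p,0);d=ray(c,*p,1)-o;d/=np.linalg.norm(d);P=np.eye(3)-np.outer(d,d);A.append(P);B.append(P@o)
print("ball",np.linalg.solve(sum(A),sum(B)))
plan([.529,-.178,.33],np.radians(-17),15)
E
```

```text
bolts [0.70559687 0.14329951 0.008     ] [0.69513026 0.08602537 0.008     ] perp head -0.1807513449724052 post dir -0.17664931390875943 0.0980900401987884
dish c [0.60488369 0.13186283 0.024     ] tab [0.52793894 0.14682425 0.07      ] head -0.19204724774759935 0.07838582901834094
ball [ 0.5310158  -0.17683839  0.03393907]
from [0.2483 0.546  0.4038] head 1.144 tilt [-8.0e-04 -1.4e-03 -1.0e+00] q6 -0.085 F [-0.7 -0.7 -0.9] open 0.09313115712748223 t 0.1
total world mm [ 280.7 -724.   -73.8] yaw 1.4407 in tool axes now [-555.3 -542.7   74.6]
[37.0, -36.2, 4.9] 0.096
[40.3, -32.5, 4.9] 0.096
[43.2, -28.5, 4.9] 0.096
[45.8, -24.2, 4.9] 0.096
[47.9, -19.7, 4.9] 0.096
[49.5, -15.0, 4.9] 0.096
[50.8, -10.2, 4.9] 0.096
[51.5, -5.3, 4.9] 0.096
[51.8, -0.3, 4.9] 0.096
[51.6, 4.7, 4.9] 0.096
[50.9, 9.6, 4.9] 0.096
[49.7, 14.4, 4.9] 0.096
[48.1, 19.1, 4.9] 0.096
[46.0, 23.7, 4.9] 0.096
[43.6, 28.0, 4.9] 0.096
```

```bash
sed -i 's/x=np.array(\[-np.cos(a+np.pi\/2),-np.sin/x=np.array([np.cos(a+np.pi\/2),np.sin/' h.py; grep -n "x=np.array(\[np.cos" h.py
```

```text
16:        a=h+dh*i/n;y=np.array([np.cos(a),np.sin(a),0]);x=np.array([np.cos(a+np.pi/2),np.sin(a+np.pi/2),0])
```

Emit:
{"api": "apply_moves", "payload": {
  "deltas": [
    [60,[-37,-36,5],0.096],
    [60,[-40,-32.5,5],0.096],
    [60,[-43,-28.5,5],0.096],
    [60,[-46,-24,5],0.096],
    [60,[-48,-20,5],0.096]
  ]
}}

```text
t: 0.72
tool_pos: [0.3418, 0.3034, 0.3792]
orientation: [-1.38, -2.822, 0.001]
force: [1.1, -0.7, 0.4]
opening: 0.0603
```

Emit:
{"api": "apply_moves", "payload": {
  "deltas": [
    [60,[-49.5,-15,5],0.096],
    [60,[-51,-10,5],0.096],
    [60,[-51.5,-5,5],0.096],
    [60,[-52,0,5],0.096],
    [60,[-51.5,5,5],0.096]
  ]
}}

```text
t: 1.35
tool_pos: [0.4366, 0.0621, 0.3544]
orientation: [-2.012, -2.413, -0.0]
force: [0.6, -0.0, 0.1]
opening: 0.0599
```

Emit:
{"api": "apply_moves", "payload": {
  "deltas": [
    [60,[-51,9.5,5],0.096],
    [60,[-49.5,14.5,5],0.096],
    [60,[-48,19,5],0.096],
    [60,[-46,23.5,5],0.096],
    [60,[-43.5,28,5],0.096]
  ]
}}

```text
t: 1.98
tool_pos: [0.5301, -0.1789, 0.3292]
orientation: [-2.527, -1.865, 0.0]
force: [0.8, 0.2, -0.1]
opening: 0.0597
```

Emit:
{"api": "apply_moves", "payload": {
  "deltas": [
    [60,[0,0,0],0],
    [60,[0,0,0],0]
  ]
}}

```text
t: 2.22
tool_pos: [0.5296, -0.1771, 0.3291]
orientation: [-2.523, -1.869, 0.001]
force: [0.0, 0.8, -0.1]
opening: 0.06
```

```bash
python3 - <<'E'
from h import *
c=viewer.get_calibration("wrist");im=viewer.read_camera("wrist");cv2.imwrite("pics/w1.png",im)
plan([.531,-.177,.21],np.radians(-17),3)
print("ball expected px",proj(c,[.5305,-.177,.037]),"cam",-np.array(c["R"]).T@np.array(c["t"]))
E
```

```text
from [ 0.5296 -0.1766  0.3294] head -0.2951 tilt [-8.e-04  6.e-04 -1.e+00] q6 -0.119 F [ 0.  -0.1 -0.7] open 0.0598762424162662 t 2.275
total world mm [   1.4   -0.4 -119.4] yaw 0.0016 in tool axes now [-1.000e-01  1.500e+00  1.194e+02]
[-0.0, 0.5, 39.8] 0.0005
[-0.0, 0.5, 39.8] 0.0005
[-0.0, 0.5, 39.8] 0.0005
ball expected px [255.18910511 189.4548437 ] cam [ 0.55180531 -0.1066378   0.30984929]
```

View pics/w1.png

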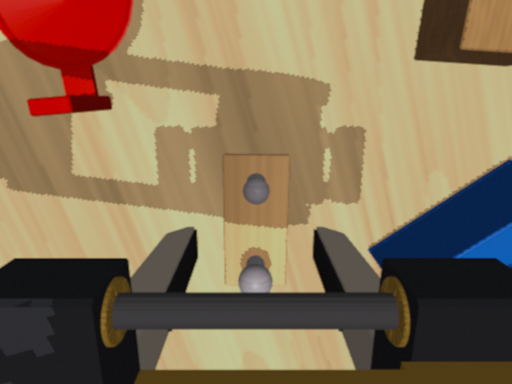

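The wrist view shows the small ball at (257,189), within 2 px (about 1.5 mm) of where I expected it at (255,189). The big ball is at (256,281), clear of the jaws.

Emit:
{"api": "apply_moves", "payload": {
  "deltas": [
    [60,[0,0.5,40],0],
    [60,[0,0.5,40],0],
    [60,[0,0.5,30],0],
    [60,[0,0,9],0],
    [60,[0,0,0],0]
  ]
}}

```text
t: 2.9
tool_pos: [0.5314, -0.177, 0.2111]
orientation: [-2.523, -1.871, 0.0]
force: [-0.8, -0.3, 0.2]
opening: 0.0601
```

Emit:
{"api": "apply_moves", "payload": {
  "deltas": [
    [15,[0,0,0],0],
    [15,[0,0,0],0],
    [15,[0,0,0],0],
    [15,[0,0,0],0],
    [15,[0,0,0],0]
  ],
  "grip_force": 15
}}

```text
t: 3.52
tool_pos: [0.5309, -0.1776, 0.2108]
orientation: [-2.524, -1.869, 0.002]
force: [-4.8, 1.3, 4.3]
opening: 0.0212
```

```bash
python3 - <<'E'
from h import *
plan([.6038,.132,.28],np.radians(-10),10)
E
```

```text
from [ 0.5309 -0.1776  0.2108] head -0.296 tilt [-1.7e-03  5.0e-04 -1.0e+00] q6 -0.118 F [-4.8  1.3  4.3] open 0.021198617192959922 t 3.525
total world mm [ 72.9 309.6  69.2] yaw -0.1215 in tool axes now [317.4 -20.7 -69.2]
[31.7, -2.1, -6.9] -0.0122
[31.8, -1.7, -6.9] -0.0122
[31.8, -1.3, -6.9] -0.0122
[31.8, -0.9, -6.9] -0.0122
[31.8, -0.5, -6.9] -0.0122
[31.8, -0.1, -6.9] -0.0122
[31.8, 0.3, -6.9] -0.0122
[31.8, 0.6, -6.9] -0.0122
[31.8, 1.0, -6.9] -0.0122
[31.8, 1.4, -6.9] -0.0122
```

Emit:
{"api": "apply_moves", "payload": {
  "deltas": [
    [15,[0,0,-20],0],
    [15,[0,0,-30],0],
    [15,[0,0,-30],0],
    [15,[0,0,0],0]
  ]
}}

```text
t: 4.03
tool_pos: [0.5328, -0.1783, 0.2952]
orientation: [2.52, 1.866, 0.006]
force: [-0.2, 0.3, 0.6]
opening: 0.0211
```

```bash
python3 - <<'E'
from h import *
plan([.6038,.132,.29],-0.185,10)
cv2.imwrite("pics/s2.png",cv2.resize(viewer.read_camera("side")[160:350,200:340],(560,600*560//442 if 0 else 600)))
E
```

```text
from [ 0.5328 -0.1783  0.2952] head -0.296 tilt [ 0.0067 -0.0029 -1.    ] q6 -0.118 F [-0.2  0.3  0.6] open 0.02105869721051654 t 4.025
total world mm [ 71.  310.3  -5.2] yaw -0.111 in tool axes now [317.5 -22.6   4.7]
[31.7, -2.3, 0.5] -0.0111
[31.8, -1.9, 0.5] -0.0111
[31.8, -1.6, 0.5] -0.0111
[31.8, -1.2, 0.5] -0.0111
[31.8, -0.8, 0.5] -0.0111
[31.8, -0.5, 0.5] -0.0111
[31.8, -0.1, 0.5] -0.0111
[31.8, 0.2, 0.5] -0.0111
[31.8, 0.6, 0.5] -0.0111
[31.8, 0.9, 0.5] -0.0111
```

View pics/s2.png

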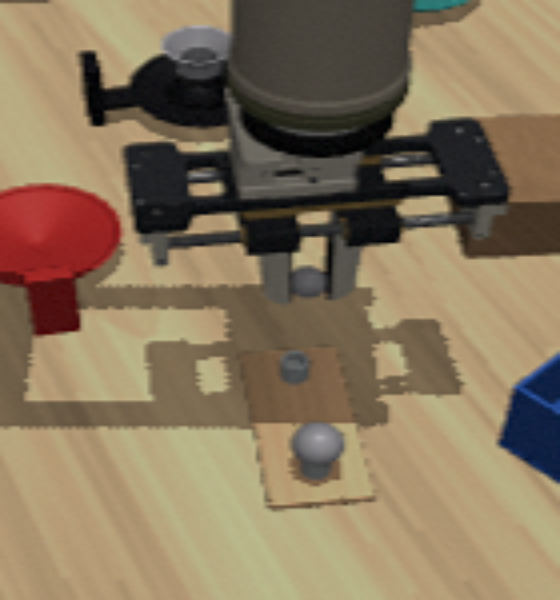

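The side view shows the ball held between the fingertips at (308,282), its cup empty at (295,367), and the big ball untouched.

Emit:
{"api": "apply_moves", "payload": {
  "deltas": [
    [15,[20,-2,0],-0.011],
    [15,[35,-2,0],-0.011],
    [15,[40,-1.5,0],-0.011],
    [15,[40,-1.5,0],-0.011],
    [15,[40,-1,0],-0.011]
  ]
}}

```text
t: 4.7
tool_pos: [0.57, -0.0044, 0.2891]
orientation: [-2.47, -1.938, 0.003]
force: [0.1, -0.1, -0.3]
opening: 0.0212
```

Emit:
{"api": "apply_moves", "payload": {
  "deltas": [
    [15,[40,-0.5,0],-0.011],
    [15,[40,0,0],-0.011],
    [15,[35,0.5,0],-0.011],
    [15,[20,0.5,0],-0.011],
    [15,[7,0.5,0],-0.011]
  ]
}}

```text
t: 5.32
tool_pos: [0.6029, 0.1326, 0.2897]
orientation: [-2.415, -2.008, 0.002]
force: [0.6, 0.6, 0.6]
opening: 0.0207
```

Emit:
{"api": "apply_moves", "payload": {
  "deltas": [
    [15,[0,0,0],0],
    [15,[0,0,0],0]
  ]
}}

```text
t: 5.58
tool_pos: [0.6032, 0.1303, 0.2906]
orientation: [2.419, 2.004, -0.001]
force: [-0.4, -0.2, -1.9]
opening: 0.0207
```

```bash
python3 - <<'E'
from h import *
plan([.6038,.132,.27],-0.185,2)
o=np.zeros((400,800,3),np.uint8)
im=viewer.read_camera("side");cv2.imwrite("pics/side3.png",im);o[:,:400]=cv2.resize(im[130:210,215:295],(400,400),interpolation=cv2.INTER_CUBIC)
c=viewer.get_calibration("wrist");im=viewer.read_camera("wrist");cv2.imwrite("pics/w3.png",im);o[:300,400:]=cv2.resize(im,(400,300))
cv2.imwrite("pics/c3.png",o);print(proj(c,[.6038,.132,.076]),proj(viewer.get_calibration("side"),[.6038,.132,.1]))
E
```

```text
from [0.6032 0.1303 0.2906] head -0.1872 tilt [-3.e-04 -3.e-04 -1.e+00] q6 0.317 F [-0.4 -0.2 -1.9] open 0.020719966542627484 t 5.575
total world mm [  0.6   1.7 -20.6] yaw -0.0022 in tool axes now [ 1.8  0.2 20.6]
[0.9, 0.1, 10.3] -0.0011
[0.9, 0.1, 10.3] -0.0011
[253.7270054  220.02119775] [248.99842789 166.45604069]
```

View pics/c3.png

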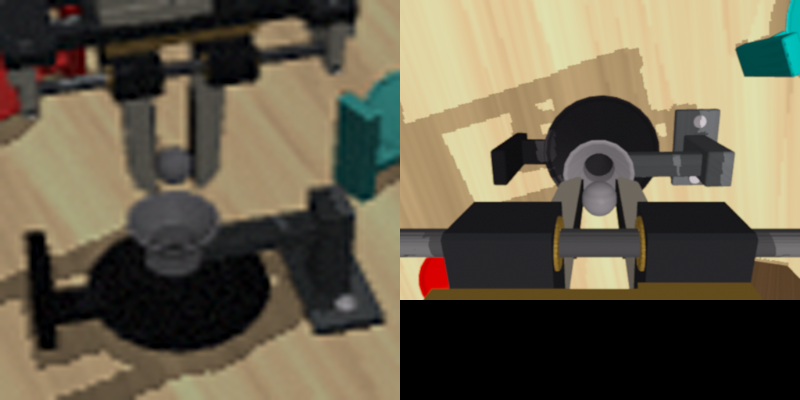

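The side crop shows the ball hanging right above the funnel. The wrist view puts the funnel rim at (254,220) px, as predicted.

Emit:
{"api": "apply_moves", "payload": {
  "deltas": [
    [15,[1.5,0.5,12],0],
    [15,[0,0,10],0],
    [15,[0,0,0],0],
    [15,[0,0,0],0]
  ]
}}

```text
t: 6.18
tool_pos: [0.604, 0.1327, 0.2685]
orientation: [-2.418, -2.006, 0.001]
force: [-0.2, -0.2, -0.2]
opening: 0.0209
```

Emit:
{"api": "apply_moves", "payload": {
  "deltas": [
    [50,[0,0,0],0],
    [50,[0,0,0],0],
    [50,[0,0,0],0],
    [50,[0,0,0],0]
  ]
}}

```text
t: 6.68
tool_pos: [0.6041, 0.1327, 0.2688]
orientation: [2.418, 2.005, 0.0]
force: [0.2, -0.4, -0.3]
opening: 0.0495
```

Emit:
{"api": "apply_moves", "payload": {
  "deltas": [
    [50,[0,0,-30],0],
    [50,[0,0,-30],0],
    [50,[0,0,0],0],
    [50,[0,0,0],0]
  ]
}}

```text
t: 7.18
tool_pos: [0.6038, 0.1327, 0.3279]
orientation: [-2.418, -2.005, 0.001]
force: [-0.3, 0.7, -0.7]
opening: 0.05
```

```bash
python3 - <<'E'
from h import *
plan([.526,.147,.33],-0.185,3)
o=np.zeros((400,800,3),np.uint8)
im=viewer.read_camera("side");cv2.imwrite("pics/side4.png",im);o[:,:400]=cv2.resize(im[140:210,225:295],(400,400),interpolation=cv2.INTER_CUBIC)
c=viewer.get_calibration("wrist");im=viewer.read_camera("wrist");cv2.imwrite("pics/w4.png",im);o[:,400:]=cv2.resize(im[50:350,100:400],(400,400))
cv2.imwrite("pics/c4.png",cv2.convertScaleAbs(o,alpha=1.6))
E
```

```text
from [0.6038 0.1327 0.3279] head -0.186 tilt [-8.e-04 -1.e-04 -1.e+00] q6 0.319 F [-0.3  0.7 -0.7] open 0.050003540913938146 t 7.175
total world mm [-77.8  14.3   2.1] yaw -0.001 in tool axes now [ -0.3 -79.1  -2.1]
[-0.1, -26.4, -0.7] -0.0003
[-0.1, -26.4, -0.7] -0.0003
[-0.1, -26.4, -0.7] -0.0003
```

View pics/c4.png

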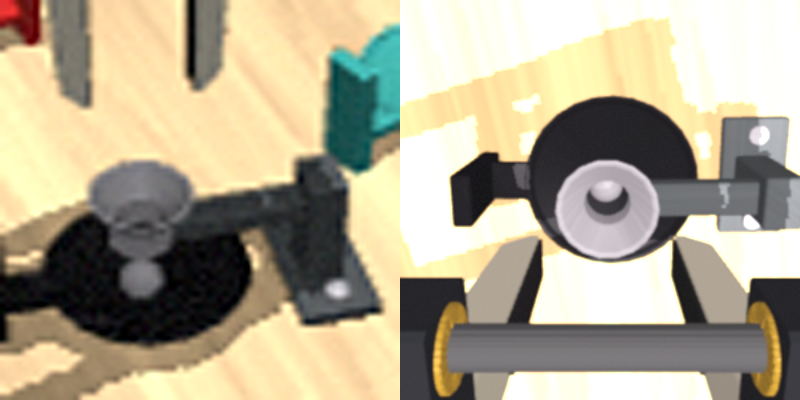

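The ball has passed the gauge. It lies on the black dish floor at (141,278) in the side crop and shows through the bore in the wrist view. Next I go to the tab.

Emit:
{"api": "apply_moves", "payload": {
  "deltas": [
    [44,[0,-26,6],0],
    [44,[0,-27,8],0],
    [44,[0,-26,8],0],
    [44,[0,0,6],0],
    [44,[0,0,0],0]
  ]
}}

```text
t: 7.9
tool_pos: [0.5265, 0.1472, 0.2997]
orientation: [-2.418, -2.005, 0.002]
force: [-0.0, -0.8, 0.8]
opening: 0.0444
```

```bash
python3 - <<'E'
from h import *
plan([.5255,.1475,.217],-0.188,3)
c=viewer.get_calibration("wrist");im=viewer.read_camera("wrist");cv2.imwrite("pics/w5.png",im)
h=cv2.cvtColor(im,cv2.COLOR_BGR2HSV)
for k in (25,35,45): pass
cn=[proj(c,[.5255,.1475,.07])]
for a,b in [(-6,-15),(-6,15),(6,15),(6,-15)]:
    e=np.array([np.cos(-.188),np.sin(-.188)]);f=np.array([-e[1],e[0]])
    p=np.array([.5255,.1475])+(a*e+b*f)/1000;cn.append(proj(c,[*p,.07]))
print(np.round(cn,1))
cr=im[150:300,180:340]
cv2.imwrite("pics/c5.png",cv2.convertScaleAbs(cv2.resize(cr,(640,600),interpolation=cv2.INTER_CUBIC),alpha=2))
E
```

```text
from [0.5265 0.1472 0.2997] head -0.1859 tilt [-1.3e-03 -4.0e-04 -1.0e+00] q6 0.365 F [-0.  -0.8  0.8] open 0.0444146152356934 t 7.9
total world mm [ -1.    0.3 -82.7] yaw 0.0021 in tool axes now [ 0.2 -0.9 82.7]
[0.1, -0.3, 27.6] 0.0007
[0.1, -0.3, 27.6] 0.0007
[0.1, -0.3, 27.6] 0.0007
[[252.2 214.3]
 [243.1 235.8]
 [242.7 191.9]
 [261.6 191.9]
 [261.3 235.9]]
```

View pics/c5.png

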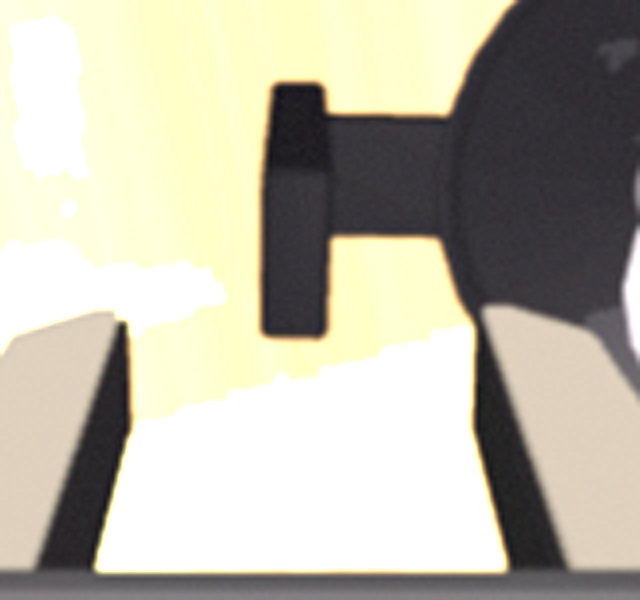

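The wrist crop puts the tab's top face at px x 245–262, y 192–234. Its centre is within 1 mm of the tool axis, it is aligned, and both fingers clear it. Going down.

Emit:
{"api": "apply_moves", "payload": {
  "deltas": [
    [44,[0,0,25],0],
    [44,[0,0,30],0],
    [44,[0,0,20],0],
    [44,[0,0,8],0],
    [44,[0,0,0],0]
  ]
}}

```text
t: 8.57
tool_pos: [0.5268, 0.1472, 0.2176]
orientation: [-2.418, -2.005, 0.001]
force: [0.2, -0.2, 0.0]
opening: 0.044
```

Emit:
{"api": "apply_moves", "payload": {
  "deltas": [
    [8,[0,0,0],0],
    [8,[0,0,0],0],
    [8,[0,0,0],0],
    [8,[0,0,0],0],
    [8,[0,0,0],0]
  ],
  "grip_force": 50
}}

```text
t: 9.2
tool_pos: [0.5264, 0.1473, 0.2181]
orientation: [-2.418, -2.006, 0.0]
force: [-3.3, 0.0, 4.4]
opening: 0.0121
```

Emit:
{"api": "apply_moves", "payload": {
  "deltas": [
    [8,[0,0,0],0],
    [8,[0,0,-1.5],0],
    [8,[0,0,-2],0],
    [8,[0,0,-1.5],0],
    [8,[0,0,0],0]
  ]
}}

```text
t: 9.82
tool_pos: [0.5264, 0.1473, 0.2227]
orientation: [-2.418, -2.006, -0.0]
force: [-0.7, 0.1, -2.9]
opening: 0.012
```

```bash
python3 - <<'E'
from h import *
plan([.42,.15,.22],-0.188,1);print(robot.read_state()["wrist_torque"])
im=viewer.read_camera("side");cv2.imwrite("pics/side6.png",im)
cv2.imwrite("pics/c6.png",cv2.convertScaleAbs(cv2.resize(im[130:210,200:300],(750,600),interpolation=cv2.INTER_CUBIC),alpha=1.8))
E
```

```text
from [0.5264 0.1473 0.2227] head -0.186 tilt [ 0.  0. -1.] q6 0.365 F [-0.7  0.1 -2.9] open 0.01203578757293118 t 9.825
total world mm [-106.4    2.7   -2.7] yaw 0.002 in tool axes now [ -17.  -105.1    2.7]
[-17.0, -105.1, 2.7] 0.002
[-0.00671945  0.24762123 -0.01172603]
```

View pics/c6.png

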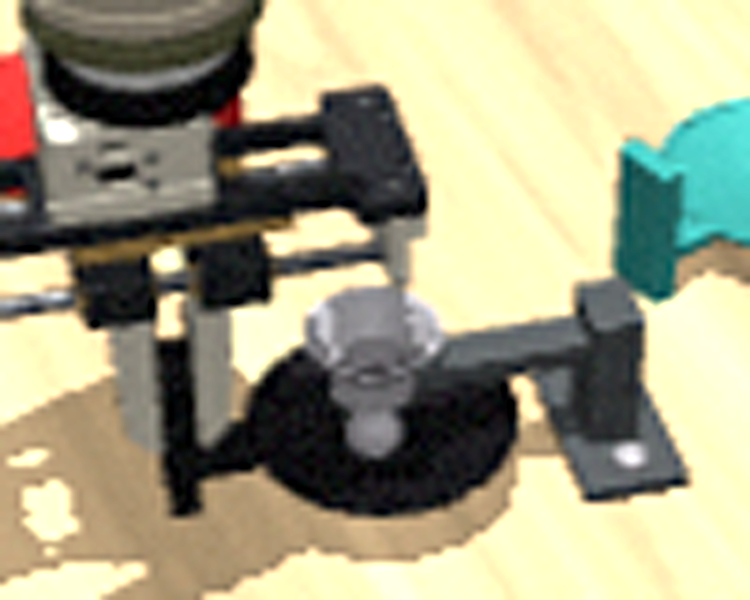

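The side view shows the dish held level 5 mm up, with the ball in its middle at (374,435). The wrist force is -2.9 N, as it should be for dish plus ball. Drawing it out along -y of the tool.

Emit:
{"api": "apply_moves", "payload": {
  "deltas": [
    [8,[0,-2,0],0],
    [8,[0,-4,0],0],
    [8,[0,-6,0],0],
    [8,[0,-8,0],0],
    [8,[0,-9,0],0]
  ]
}}

```text
t: 10.5
tool_pos: [0.4972, 0.1528, 0.2227]
orientation: [-2.418, -2.006, 0.0]
force: [-0.2, -0.7, -2.2]
opening: 0.0115
```

Emit:
{"api": "apply_moves", "payload": {
  "deltas": [
    [8,[0,-9,0],0],
    [8,[0,-9,0],0],
    [8,[0,-9,0],0],
    [8,[0,-9,0],0],
    [8,[0,-9,0],0]
  ]
}}

```text
t: 11.12
tool_pos: [0.4531, 0.1611, 0.2228]
orientation: [2.418, 2.006, 0.0]
force: [-0.6, 0.9, -3.0]
opening: 0.012
```

Emit:
{"api": "apply_moves", "payload": {
  "deltas": [
    [8,[0,-9,0],0],
    [8,[0,-8,0],0],
    [8,[0,-6,0],0],
    [8,[0,-4,0],0],
    [8,[0,-2,0],0]
  ]
}}

```text
t: 11.75
tool_pos: [0.425, 0.1664, 0.2228]
orientation: [2.418, 2.006, 0.0]
force: [-0.1, 0.3, -3.1]
opening: 0.0121
```

Emit:
{"api": "apply_moves", "payload": {
  "deltas": [
    [8,[0,0,0],0],
    [8,[0,0,-2],0],
    [8,[0,0,-5],0],
    [8,[0,0,-8],0],
    [8,[0,0,-10],0]
  ]
}}

```text
t: 12.38
tool_pos: [0.4252, 0.1663, 0.2485]
orientation: [2.418, 2.005, 0.0]
force: [0.2, 0.4, -3.1]
opening: 0.012
```

Emit:
{"api": "apply_moves", "payload": {
  "deltas": [
    [8,[0,0,-10],0],
    [8,[0,0,-10],0],
    [8,[0,0,-10],0],
    [8,[0,0,-10],0],
    [8,[0,0,-10],0]
  ]
}}

```text
t: 13.0
tool_pos: [0.4252, 0.1664, 0.2984]
orientation: [2.418, 2.006, 0.0]
force: [-0.5, -0.3, -2.4]
opening: 0.0118
```

Emit:
{"api": "apply_moves", "payload": {
  "deltas": [
    [8,[0,0,-10],0],
    [8,[0,0,-10],0],
    [8,[0,0,-10],0],
    [8,[0,0,-10],0],
    [8,[0,0,-8],0]
  ]
}}

```text
t: 13.62
tool_pos: [0.4252, 0.1664, 0.3465]
orientation: [2.418, 2.005, 0.0]
force: [-0.1, -0.1, -2.9]
opening: 0.0114
```

Emit:
{"api": "apply_moves", "payload": {
  "deltas": [
    [8,[0,0,-6],0],
    [8,[0,0,-4],0],
    [8,[0,0,-2],0],
    [8,[0,0,0],0],
    [8,[0,0,0],0]
  ]
}}

```text
t: 14.25
tool_pos: [0.4251, 0.1663, 0.3574]
orientation: [-2.418, -2.005, 0.001]
force: [-0.1, 1.1, -3.1]
opening: 0.0118
```

```bash
python3 - <<'E'
from h import *
plan([.42,.165,.367],-0.186+np.pi/2-1e-3,1);print(robot.read_state()["wrist_torque"],robot.read_state()["q"])
im=viewer.read_camera("side");cv2.imwrite("pics/side7.png",im)
o=np.zeros((400,800,3),np.uint8);o[:,:400]=cv2.resize(im[80:200,160:280],(400,400),interpolation=cv2.INTER_CUBIC)
im=viewer.read_camera("top");cv2.imwrite("pics/top7.png",im);o[:,400:]=cv2.resize(im[170:290,180:300],(400,400),interpolation=cv2.INTER_CUBIC)
cv2.imwrite("pics/c7.png",cv2.convertScaleAbs(o,alpha=1.8))
E
```

```text
from [0.4251 0.1663 0.3574] head -0.186 tilt [-5.e-04 -1.e-04 -1.e+00] q6 0.447 F [-0.1  1.1 -3.1] open 0.011761378762440544 t 14.25
total world mm [-5.1 -1.3  9.6] yaw -1.5698 in tool axes now [-2.2 -4.8 -9.6]
[-2.2, -4.8, -9.6] -1.5698
[-0.06622326  0.27252911  0.00618927] [ 2.60551491e-01 -2.41523334e-01  1.93287865e+00 -5.40598653e-06
  1.45078288e+00  4.46580533e-01]
```

View pics/c7.png

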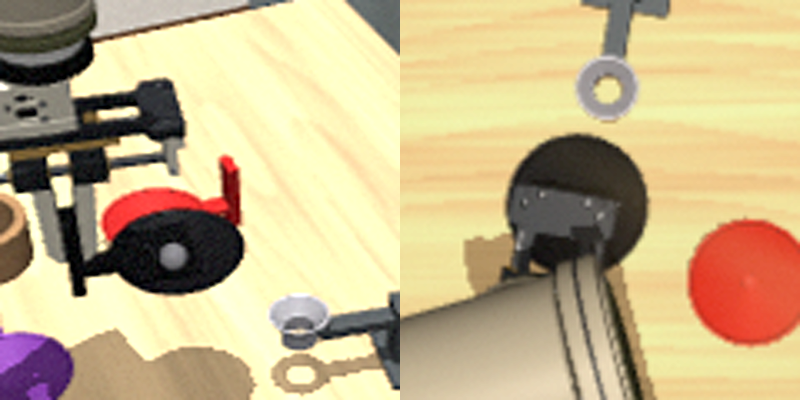

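The side crop shows the dish clear of the gauge, level, with the ball in its middle at (174,256). The underside is at about 14 cm, so I raise it 1 cm and then turn slowly.

Emit:
{"api": "apply_moves", "payload": {
  "deltas": [
    [8,[0,0,-3],0],
    [8,[0,0,-4],0],
    [8,[0,0,-3],0],
    [8,[0,0,0],0],
    [8,[0,0,0],0]
  ]
}}

```text
t: 14.98
tool_pos: [0.4252, 0.1664, 0.3677]
orientation: [2.418, 2.006, -0.0]
force: [-0.5, 0.3, -2.9]
opening: 0.0115
```

Emit:
{"api": "apply_moves", "payload": {
  "deltas": [
    [8,[0,0,0],-0.02],
    [8,[0,0,0],-0.04],
    [8,[0,0,0],-0.06],
    [8,[0,0,0],-0.08],
    [8,[0,0,0],-0.08]
  ]
}}

```text
t: 15.6
tool_pos: [0.4251, 0.1663, 0.3676]
orientation: [-2.11, -2.327, 0.0]
force: [-0.1, -0.0, -3.3]
opening: 0.0118
```

Emit:
{"api": "apply_moves", "payload": {
  "deltas": [
    [8,[0,0,0],-0.08],
    [8,[0,0,0],-0.08],
    [8,[0,0,0],-0.08],
    [8,[0,0,0],-0.08],
    [8,[0,0,0],-0.08]
  ]
}}

```text
t: 16.23
tool_pos: [0.4251, 0.1663, 0.3676]
orientation: [-1.606, -2.7, 0.0]
force: [0.9, -0.3, -3.4]
opening: 0.0119
```

Emit:
{"api": "apply_moves", "payload": {
  "deltas": [
    [8,[0,0,0],-0.08],
    [8,[0,0,0],-0.08],
    [8,[0,0,0],-0.08],
    [8,[0,0,0],-0.08],
    [8,[0,0,0],-0.08]
  ]
}}

```text
t: 16.85
tool_pos: [0.4251, 0.1663, 0.3676]
orientation: [-1.038, -2.965, 0.0]
force: [0.1, 0.5, -3.2]
opening: 0.0116
```

Emit:
{"api": "apply_moves", "payload": {
  "deltas": [
    [8,[0,0,0],-0.08],
    [8,[0,0,0],-0.08],
    [8,[0,0,0],-0.08],
    [8,[0,0,0],-0.08],
    [8,[0,0,0],-0.07]
  ]
}}

```text
t: 17.48
tool_pos: [0.4252, 0.1663, 0.3676]
orientation: [-0.444, -3.11, 0.0]
force: [-0.3, 0.0, -2.9]
opening: 0.0118
```

Emit:
{"api": "apply_moves", "payload": {
  "deltas": [
    [8,[0,0,0],-0.05],
    [8,[0,0,0],-0.03],
    [8,[0,0,0],-0.02],
    [8,[0,0,0],0],
    [8,[0,0,0],0]
  ]
}}

```text
t: 18.1
tool_pos: [0.4252, 0.1663, 0.3677]
orientation: [-0.294, -3.128, 0.0]
force: [-0.6, -1.1, -2.2]
opening: 0.0116
```

```bash
python3 - <<'E'
from h import *
plan([.4251,.1663,.367],-0.186+np.pi/2,1);print(robot.read_state()["wrist_torque"])
o=np.zeros((600,800,3),np.uint8)
im=viewer.read_camera("side");cv2.imwrite("pics/side8.png",im);o[:,:400]=cv2.resize(im[60:330,130:310],(400,600),interpolation=cv2.INTER_CUBIC)
c=viewer.get_calibration("wrist");im=viewer.read_camera("wrist");cv2.imwrite("pics/w8.png",im);o[:300,400:]=cv2.resize(im,(400,300))
im=viewer.read_camera("top");o[300:,400:]=cv2.resize(im,(400,300))
cv2.imwrite("pics/c8.png",cv2.convertScaleAbs(o,alpha=1.6))
E
```

```text
from [0.4252 0.1663 0.3677] head 1.3836 tilt [-0. -0. -1.] q6 -1.123 F [-0.6 -1.1 -2.2] open 0.011648929947340491 t 18.1
total world mm [-0.1 -0.  -0.7] yaw -0.0012 in tool axes now [ 0.1 -0.1  0.7]
[0.1, -0.1, 0.7] -0.0012
[-0.15307725  0.01663048 -0.02438784]
```

View pics/c8.png

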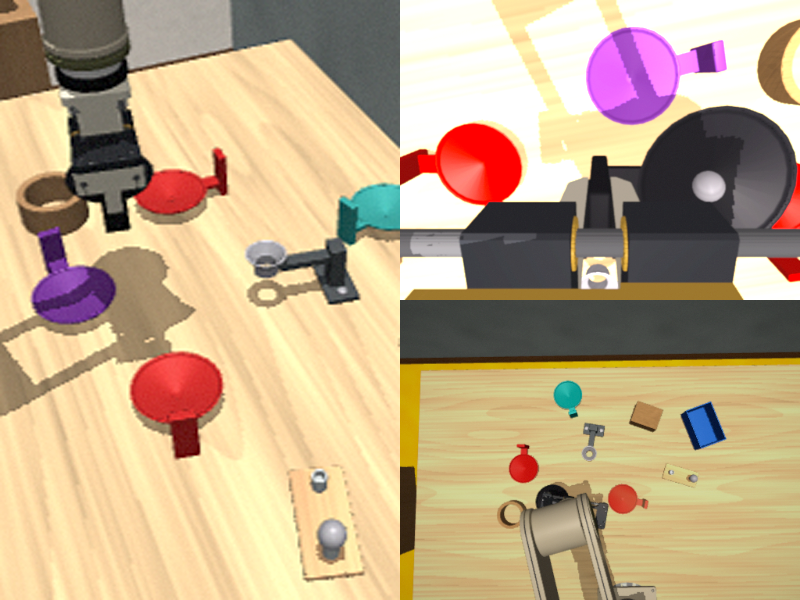

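The wrist view shows the ball in the dish at (709,186) in the picture. The top and side views show the bin, carton, tape, big ball and look-alikes where they were. I check the ball against the predicted dish middle, with one settling row first.

Emit:
{"api": "apply_moves", "payload": {
  "deltas": [
    [8,[0,0,0],0],
    [8,[0,0,0],0],
    [8,[0,0,0],0]
  ]
}}

```text
t: 18.62
tool_pos: [0.4252, 0.1663, 0.3677]
orientation: [-0.293, -3.128, 0.0]
force: [0.2, -0.2, -3.0]
opening: 0.0118
```

```bash
python3 - <<'E'
from h import *
s=robot.read_state();c=viewer.get_calibration("wrist");im=viewer.read_camera("wrist")
p=np.array(s["tool_pos"]);a=1.3836;d=np.array([np.cos(a),np.sin(a),0])*.082
ctr=p+d;print("pred ball",proj(c,[ctr[0],ctr[1],p[2]-.2176+.019]),"pred rim centre",proj(c,[ctr[0],ctr[1],p[2]-.2176+.024]))
m=((im.min(2)>85)&(im.max(2)<256)).astype(np.uint8)[205:265,370:420]
k,l,st,ce=cv2.connectedComponentsWithStats(m)
print([((ce[i]+[370,205]).round(1),st[i,2:].tolist()) for i in range(1,k) if st[i,4]>50])
print("now z",p[2],s["force"],s["wrist_torque"],s["opening"],s["t"])
# dish ellipse
g=cv2.cvtColor(im,cv2.COLOR_BGR2GRAY);
for th in (-1,): pass
ps=[proj(c,[ctr[0]+.056*np.cos(b),ctr[1]+.056*np.sin(b),p[2]-.2176+.024]) for b in np.linspace(0,2*np.pi,24)]
v=im.copy();cv2.polylines(v,[np.int32(ps)],True,(0,255,255),1);cv2.imwrite("pics/c9.png",cv2.resize(cv2.convertScaleAbs(v[100:320,280:512],alpha=1.4),(632,600)))
E
```

```text
pred ball [401.80995639 231.41392578] pred rim centre [405.58256355 234.89687135]
[(array([396.1, 238.9]), [39, 38, 1175])]
now z 0.3677229443568762 [ 0.18373677 -0.18235201 -3.04104127] [-0.14514093 -0.02230156  0.05293504] 0.011790775830395691 18.625
```

View pics/c9.png

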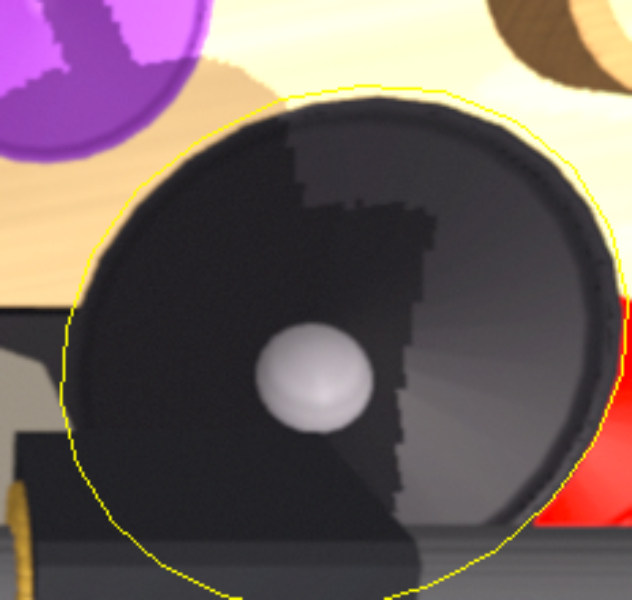

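The ball lies in the middle of the dish. The drawn prediction (yellow) is about 4–5 px off both rim and ball in the same sense, so I check numerically whether that is camera calibration or droop, using the side picture taken before the turn.

```bash
python3 - <<'E'
from h import *
def dark(im,box,th):
    x0,y0,x1,y1=box;m=(im[y0:y1,x0:x1].max(2)<th).astype(np.uint8)
    m=cv2.morphologyEx(m,cv2.MORPH_CLOSE,np.ones((7,7)));return m
c=viewer.get_calibration("side");im=cv2.imread("pics/side7.png")
p=np.array([.4251,.1663,.3574]);a=-.186;ctr=p+.082*np.array([np.cos(a),np.sin(a),0]);b=p[2]-.2176
print("side ball pred",proj(c,[*ctr[:2],b+.019]),"seen ~(212,156.8)")
def circ(z,n=200): return np.float32([proj(c,[ctr[0]+.056*np.cos(t),ctr[1]+.056*np.sin(t),z]) for t in np.linspace(0,2*np.pi,n)])
q=circ(b+.024);print("pred rim box",q.min(0),q.max(0),"pred bottom box",circ(b).min(0),circ(b).max(0))
m=dark(im,(190,135,240,175),50)
m=cv2.morphologyEx(m,cv2.MORPH_OPEN,np.ones((7,7)))
k,l,st,ce=cv2.connectedComponentsWithStats(m);i=1+st[1:,4].argmax();print("seen dish box",st[i,:2]+[190,135],st[i,:2]+st[i,2:4]+[190,135])
ct=max(cv2.findContours((l==i).astype(np.uint8),0,1)[0],key=len);print("ellipse seen",cv2.fitEllipse(ct),"pred",cv2.fitEllipse(q-[190,135]))
for t in (-5,-2.5,0,2.5,5): # droop angle about tab, deg: ball and rim-end predictions
    r=np.radians(t);u=np.array([np.cos(a),np.sin(a),0]);z=np.array([0,0,1]);g=p-[0,0,.1676]
    f=lambda L,h:proj(c,g+u*(L*np.cos(r)+(h-.05)*np.sin(r))+z*(-L*np.sin(r)+(h-.05)*np.cos(r))).round(1)
    print(t,"ball",f(.082,.019),"far rim",f(.138,.024),"near rim",f(.026,.024),"tabtop",f(0,.07),"tabfoot",f(0,0))
E
```

```text
side ball pred [212.6091121 155.1095419] seen ~(212,156.8)
pred rim box [191.5301  141.42468] [233.26028 166.8527 ] pred bottom box [192.5442  148.32895] [233.6274  173.90962]
seen dish box [190 143] [233 168]Traceback (most recent call last):
  File "<stdin>", line 13, in <module>
cv2.error: OpenCV(4.12.0) /io/opencv/modules/imgproc/src/shapedescr.cpp:356: error: (-215:Assertion failed) n >= 0 && (depth == CV_32F || depth == CV_32S) in function 'fitEllipseNoDirect'
```

```bash
python3 - <<'E'
from h import *
c=viewer.get_calibration("side")
def ball(f,x,y):
    im=cv2.imread(f)[y-9:y+9,x-9:x+9];m=(im.max(2)>60).astype(np.uint8)
    k,l,st,ce=cv2.connectedComponentsWithStats(m);i=l[9,9];return ce[i]+[x-9,y-9],st[i,2:].tolist()
u=np.array([np.cos(-.186),np.sin(-.186),0])
for f,x,y,p in [("side4",250,189,[.5264,.1473,.2176]),("side6",250,188,[.5264,.1473,.2227]),("side7",212,157,[.4251,.1663,.3574])]:
    X=np.array(p)+.082*u-[0,0,.2176-.019];print(f,ball(f"pics/{f}.png",x,y),"pred",proj(c,X))
im=cv2.imread("pics/side7.png")
p=np.array([.4251,.1663,.3574]);z=np.array([0,0,1])
g=p-.1676*z
for t in (-5,0,5):
    r=np.radians(t);f=lambda L,h:proj(c,g+u*(L*np.cos(r)+(h-.05)*np.sin(r))+z*(-L*np.sin(r)+(h-.05)*np.cos(r))).round(1)
    print(t,"ball",f(.082,.019),"far rim",f(.138,.024),"tabtop",f(0,.07),"tabfoot",f(0,0))
print((im[130:175,176:240:1].max(2)[::3,::2]))
E
```

```text
side4 (array([249.56097561, 186.75609756]), [7, 10, 41]) pred [250.34260827 187.08167167]
side6 (array([249.46666667, 185.51111111]), [9, 10, 45]) pred [250.32210551 185.82147553]
side7 (array([211.5, 156. ]), [6, 7, 38]) pred [212.6091121 155.1095419]
-5 ball [213.3 152.8] far rim [233.3 146.9] tabtop [178.9 144.2] tabfoot [184.7 164.9]
0 ball [212.6 155.1] far rim [232.9 150.6] tabtop [179.5 144.1] tabfoot [183.1 165.2]
5 ball [211.7 157.3] far rim [232.  154.3] tabtop [180.2 144. ] tabfoot [181.4 165.4]
[[ 50  50  36  18  15  13  12  12  35  73 108 158 167 166 165 170 172  96
   75 146 166 165 165 161 168  68 136 145 159 166 166 164]
 [153 170 152   8  12  14  17  16  65 163 156 160 165 164 164 164 165 166
  167 165 157 166 165 165 164  90  59  62 150 166 163 165]
 [150 165 172  64  77  77 121 168 157 159 159 157 164 157 149 155 157 151
  158 161 165 155 166 164 165 105  57  66 149 157 162 164]
 [ 81 170 172  79  76  76 101 167 164 152 141 136 148 151 152 151 150 149
  144 141 137 125 155 158 149 114  51  65 146 165 160 153]
 [ 53  57  36  33  79  78 103 169 141 139 144 145 147 15
[... 707 characters left out ...]
4  12  17  17  11  29 168 161 165]
 [166 168 102   6   7   9   8   5   5   7   3   9   5   4  12   9   5  38
   44  19  13  12  16  17  13  14  18  32 168 165 164 164]
 [164 166 121   7   0 116 172 170 168 171 102   5  13  17   9   1   6   5
    9  10   8  16  15  14  15  10 150 168 166 165 165 165]
 [163 165 172   1   2 148 165 166 166 165 166 166 142  16  11  12  11  15
   15  13  14   9  11  68 171 169 167 168 167 166 165 164]
 [166 166 168 137 169 168 166 165 165 167 166 166 160 166 169 165 160 156
  165 160 164 160 166 160 167 167 166 164 165 168 167 164]
 [166 166 164 166 165 167 167 166 166 164 166 167 165 159 166 165 165 155
  159 163 159 161 162 167 162 167 167 166 166 168 168 167]]
```

```bash
python3 - <<'E'
from h import *
print(order.close_job())
E
```

```text
the job is handed in; nothing more can be done
None
```

I handed the job in at about 18.7 s of the 53 s allowed. The dish is held up with the ball in its middle, though it may be drooping slightly.

**What I did:**
- **Ball:** I lifted the 22 mm ball from its cup and let it fall through the ring gauge into the black dish. I left the 30 mm ball in its own cup.
- **Dish:** I gripped the tab at 50 N and raised it 5 mm. I drew it out about 103 mm and lifted it to about 15 cm without turning it. Up there I turned it 1.57 rad.

**Last checks that agreed:**
- The tool was still and vertical, with the underside at about 150 mm if the dish hangs level.
- The wrist force was about 3 N, close to the weight of dish plus ball, and the grip opening was about 12 mm, the tab's thickness.
- The ball stayed at the same spot in the wrist pictures over the last half second.
- The bin, carton, tape core, look-alike dishes and big ball all looked unmoved in the last top and side views.

**One check that disagreed:** in the last wrist picture the ball lay about 9 px from the predicted spot. The dish rim was 3–4 px off and looked slightly smaller than predicted. In the side picture, taken before the turn, the ball was about 1 px lower than expected. This could be the 2 mm camera calibration or a droop of about 2 degrees in the grip (the wrist picture alone would suggest a little more). I could not correct a tilt with the moves available.

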